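Gauge a motorcycle pivot pin: go, then no-go

TASK

Check the steel pivot pin in the two gap gauges: holding it upright, push it in at the flared mouth of the go gauge, right through between its jaws and out at the back. Then slide it into the mouth of the no-go gauge until the anvils stop it, and lean it on them with a light, steady push of about 8 N for a second, never loading either gauge with more than 15 N. Then stand the pin gently in the hole of the wooden block and let go; leave the other parts on the table alone.

Things in the scene. Friction and masses are not known exactly. Their poses are not given: they have to be found in the camera images.
- pin_center (a point): Centre (half-way up) of the loose plain round steel pivot pin, 24 mm in diameter, 120 mm long, about 0.4 kg, standing upright on the table at the start; z runs up along the pin, its foot is 60 mm below this point. Best gripped 20 to 35 mm above this point, so that the fingers pass above the gauge jaws; grip firmly, it is smooth and may slip a few mm.
- pin: The same pin; its origin is the centre of its foot (underside), z up along the pin.
- go_gap (a point): Go gauge, nominal middle of the gap, on top of its base plate (8 mm above the table); x is the direction to push the pin through, y across, z up. The parallel gap, 26 mm wide, runs from x = -15 to +25 mm; in front of it the mouth flares to 42 mm wide at x = -35 mm, facing roughly to the robot. The pin is wholly out once its centre is past x = +37 mm.
- go: The go gauge: fixed base plate 110 (x) x 100 x 8 mm with two steel jaws, tops 40 mm above the table; origin on the table under go_gap, same axes. The jaws float sideways as a pair with about 2 N of friction: their true middle starts up to 2.5 mm to either side of go_gap and yields to the pin (at most 3 mm either side).
- nogo_gap (a point): No-go gauge, point on its middle line, at table height; x is the direction to push the pin in, y across, z up; the mouth faces roughly to the robot. Two straight fixed guide cheeks 36 mm apart run from x = -50 to +45 mm; the floor is the table (keep the foot clear of it). The pin should be within 4 mm of the middle line when it presses on the anvils.
- nogo: The no-go gauge: fixed U-shaped base 120 (x) x 90 x 8 mm, open to the front, cheeks 40 mm high; origin at nogo_gap, same axes. Between the cheeks are two rigid dark anvils, 37 mm high, with a centred gap of 20 mm, too narrow for the pin. Their front faces lie anywhere from x = -26 to +10 mm (find by touch); the pin stops with its centre 7 mm before them.
- holder_floor (a point): Passed parts go here: a fixed wooden block 90 x 90 x 30 mm with one round hole 32 mm in diameter and 18 mm deep in its top. This point is the centre of the hole's floor, 12 mm above the table.
- holder: The wooden block; origin at the centre of its underside, z up.
- sprocket: Bystander: loose flat aluminium sprocket, about 112 mm across, 6 mm thick; origin under its centre.
- blinker: Bystander: loose turn-signal lamp, 50 x 70 mm and 42 mm high, black with an orange lens; origin under its centre.
- speedo: Bystander: loose round black instrument, 72 mm across, 46 mm high; origin under its centre.
Mind the look-alikes: they are no part of the job. Of the things that look like the pin, the largest one is meant.

How it is judged:
On the way, in this order (a step that is already met when the one before it is completed fails the run):
1. the upright pin is low at the flared mouth of the go gauge (x of pin_center in the frame of go_gap between -0.15 and -0.012 m and y of pin_center in the frame of go_gap between -0.015 and 0.015 m and height (world z) of pin_center below 0.092 m and angle between pin_center's own z axis and vertical below 0.2 rad), for 0.02 s.
2. the pin is between the go jaws (x of pin_center in the frame of go_gap between -0.008 and 0.015 m and y of pin_center in the frame of go_gap between -0.008 and 0.008 m and height (world z) of pin_center below 0.092 m and angle between pin_center's own z axis and vertical below 0.2 rad), for 0.02 s.
3. the pin, still low and upright, has come out at the back of the go gauge (x of pin_center in the frame of go_gap between 0.037 and 0.15 m and y of pin_center in the frame of go_gap between -0.03 and 0.03 m and height (world z) of pin_center below 0.092 m and angle between pin_center's own z axis and vertical below 0.2 rad), for 0.02 s.
4. the pin is pressed on the no-go anvils with more than 4 N for half a second, in the mouth and within 5 mm of the middle line (contact force between pin and nogo above 4 N and x of pin_center in the frame of nogo_gap between -0.045 and 0.01 m and y of pin_center in the frame of nogo_gap between -0.005 and 0.005 m and height (world z) of pin_center below 0.092 m and angle between pin_center's own z axis and vertical below 0.2 rad), for 0.5 s.
At the end, for the whole second after the job is handed in: The pin stands upright (within 0.12 rad) on the floor of the wooden block's hole (centre within 10 mm sideways of the hole's axis, height within 6 mm), released and at rest (horizontal distance between pin_center and holder_floor below 0.01 m and height (world z) of pin_center between 0.066 and 0.078 m and angle between pin_center's own z axis and vertical below 0.12 rad and linear speed of pin below 0.02 m/s); the robot touches nothing.
It fails at once if the pin loads the go gauge with more than 16 N (contact force between pin and go above 16 N).
It fails at once if the pin loads the no-go gauge with more than 16 N (contact force between pin and nogo above 16 N).
It fails at once if the pin is forced past the no-go anvils (x of pin_center in the frame of nogo_gap between 0.017 and 0.06 m and y of pin_center in the frame of nogo_gap between -0.02 and 0.02 m and height (world z) of pin_center below 0.092 m and angle between pin_center's own z axis and vertical below 0.2 rad).
It fails at once if the pin is dropped or rammed into the wooden block (more than 50 N) (contact force between pin and holder above 50 N).
It fails at once if a bystander (sprocket, lamp or instrument) is pushed more than 20 mm (distance of any of sprocket, blinker, speedo from where it was at the start of the episode above 0.02 m).
It also fails if it takes over 72 s, if anything falls off the work surface, if the arm or the gripper's body presses on something with over 40 N, if the wrist force passes 120 N, or if a joint passes its speed limit or range.

ROBOT

A 7-joint arm with a two-finger parallel gripper is mounted at the origin on the work surface. World frame = base frame: x ahead of the robot, y to its left, z up, the work surface at z = 0. Lengths are in m, angles in rad, forces in N, time in s.
With the tool pointing down it reaches from about 0.4 to 0.85 m from the base axis. Payload 10.4 kg.
Tool frame: the origin (TCP) lies midway between the tips of the shut fingers; the grasp point (between the pads) lies 19 mm behind it; z points along the fingers, y is the direction in which the jaws open and shut (so a half turn about z gives the same grasp; the last joint's range is limited). The gripper opens to 85 mm and grips with 20 to 120 N. Pads are 22 mm wide; open, the fingers measure 114 mm over their backs; the gripper's body (76 mm by 85 mm) begins 54 mm behind the grasp point. The pads swing forward as they close: fully open they stand 13 mm farther back than shut.
Start: joints at [1.199, 0.332, -0.065, 1.46, 0.022, 1.35, -0.088], TCP at [0.214, -0.587, 0.231] pointing down, gripper open.
Joint ranges: [-2.6, 2.6], [-0.5, 2.12], [-1.47, 1.34], [0.16, 2.42], [-1.27, 4.41], [0.06, 2.06], [-2.6, 2.6]. Speed limits (rad/s): [2.22, 2.22, 2.79, 2.79, 3.14, 3.14, 3.14].

INTERFACE

Orientations are given as a unit quaternion [x, y, z, w].
In Python, from workcell import manip, camera, camera_info, workorder, nets gives the robot as it stands.
- The arm moves only by the tool apply_moves, never from a script. Its argument "commands" is a list of rows, each a list of 5 numbers: the shift along the tool's x, y, z in m, then the turn about the tool's z in degrees, then the gripper command: -1 is fully open, 1 is shut, values between are in proportion. A call has 1 to 5 rows; each row shifts and turns the pose as measured when the row begins, along the tool's axes as they then stand; what a row does not reach is not made up. A row lasts 1/12 s, in which the tool goes at most 41.7 mm and 7.16 degrees, less where a joint would pass 70% of its speed; a pose out of reach is approached as far as the arm can. A call is refused whole if a number of a shift passes 0.0417 or a number of a turn 7.16, either way. A call with a gripper value outside its range is refused whole. The fingers move at their own pace and stop on an object; "squeeze" is the grip in N (left out, the last holds). Time passes only in rows, so rows that do not move let the fingers close. It gives the time, the measured TCP pose, the force and the opening at its end, in the units of the state.
- manip.get_obs(): the state, without advancing time (a new reading comes with each control period).
- camera(name): name is "side" or "top" or "wrist"; returns (picture, depth): 420x560x3 uint8, red, green, blue; 420x560 float32, m along the optical axis (not along the pixel's ray), 0 where there is no reading.
- camera_info(name): a dict with "camera_matrix" (3x3 intrinsics, pixels), "xyz" and "rotation" of the camera in the world; the wrist camera has in their place "T_tool_cam" (4x4, takes a point from camera to tool coordinates, whose origin is the TCP and whose axes are the flange's). Camera axes: x right, y down, z forward; pixel columns grow to the right and rows downward; lengths in m; the calibration is good to about 2 mm. A picture is of the moment at which its call begins: read the wrist's pose just before it. camera_info takes no time and is no camera call.
- workorder.hand_in(): hands the job in, once; it reports no verdict.
Trained networks look in the newest picture that a camera, given by its name, has taken for a name from the list of things; names that differ only in an ending like _2 or _b are one class to them, and where a whole thing is asked for, a point or a joint stands for the part that bears it (a point fixed in the world has none). Each returns a list of dicts, best first, with "conf" (0 to 1); they miss things now and then, are a little off and sometimes report something else, mostly with a low value. They report only what shows in the picture. A call takes as long as a camera call. They do not tell look-alikes from the thing itself.
- nets.look_for(camera, thing): "rect" ([left, top, width, height] in pixels, round what is visible of it).
- nets.place_of(camera, thing): "xy" ([column, row] in pixels: a listed point, or the origin of a listed thing).
The state is a dict: "clock": time; "joint_pos": joint angles; "joint_velocities": joint speeds; "tau": joint torques, N m; "position": TCP position; "ee_rot": TCP orientation; "ft_force": force on the tool from outside, world axes, zero at the start; "torque": the same for the moment, N m; "grip_width": opening from 0.0 (shut) to 1.0 (fully open).
Only numpy, scipy, OpenCV 4.12 (cv2) and the standard library are available. Lean on these libraries where they do the work, as an engineer would, in place of code of your own. Each camera call takes 0.05 s, during which the arm holds its last target. There are 200 camera calls.

## Working session

There is one attempt and no reset: what is moved stays moved. The work goes in short steps, Python scripts to look and compute and a tool call to move; the robot and the scene stay as the last step left them, time stands still between calls to the robot, and variables do not carry over. Pictures are saved under pics/ and viewed, about 8 in all and at most 12, crops included, and the job is handed in when it is done.

Besides the shell and the picture viewer there is one more tool, called in YAML: its name, and indented under it one key for each argument. apply_moves: Moves the arm, as the interface text tells. Its arguments: {"type":"object","properties":{"commands":{"type":"array","items":{"type":"array","items":{"type":"number"}}},"squeeze":{"type":"number"}},"required":["commands"]}

```bash
mkdir -p pics; ls
cat > h.py <<'E'
import numpy as np, cv2
from scipy.spatial.transform import Rotation as R
from workcell import manip, camera, camera_info, workorder, nets
def pose(cam):
    i=camera_info(cam); K=np.array(i["camera_matrix"])
    if cam=="wrist":
        o=manip.get_obs(); T=np.eye(4); T[:3,:3]=R.from_quat(o["ee_rot"]).as_matrix(); T[:3,3]=o["position"]
        T=T@np.array(i["T_tool_cam"]); return K,T[:3,:3],T[:3,3]
    r=np.array(i["rotation"]); r=r if r.shape==(3,3) else R.from_quat(r).as_matrix()
    return K,r,np.array(i["xyz"])
def ray_z(P,uv,z):
    K,r,t=P; d=r@np.linalg.solve(K,[uv[0],uv[1],1]); return t+d*(z-t[2])/d[2]
def cloud(P,depth):
    K,r,t=P; v,u=np.indices(depth.shape); p=np.stack([u,v,np.ones_like(u)],-1)@np.linalg.inv(K).T*depth[...,None]
    return p@r.T+t
E
cat > a.py <<'E'
from h import *
print(manip.get_obs())
for c in ("top","side"):
    P=pose(c); im,d=camera(c); cv2.imwrite(f"pics/{c}0.png",im[...,::-1]); np.savez(f"{c}0.npz",im=im,d=d,K=P[0],r=P[1],t=P[2])
    print(c,P[0].tolist(),P[2],P[1][:,2])
    for th,z in (("pin_center",.06),("go_gap",.008),("nogo_gap",0),("holder_floor",.012)):
        for x in nets.place_of(c,th)[:4]: print(th,round(x["conf"],2),np.round(x["xy"],1),np.round(ray_z(P,x["xy"],z),4))
E
python3 a.py
```

```text
pics
{'clock': 0.0, 'joint_pos': array([ 1.19940474,  0.3328585 , -0.06471033,  1.46094516,  0.02160641,
        1.34989725, -0.08850972]), 'joint_velocities': array([ 1.15341841e-04,  1.18311710e-03, -6.12206964e-04, -6.73466184e-04,
        6.58006842e-05, -1.40198754e-03,  1.73291445e-03]), 'tau': array([-1.17652944e-03, -6.25441074e+01,  4.83837223e-02, -3.91604984e+01,
        1.61390734e-02,  9.88706772e-03,  9.76275572e-06]), 'position': array([ 0.21347148, -0.58701323,  0.23052248]), 'ee_rot': array([ 9.84829357e-01,  1.73524173e-01, -1.56335290e-04, -6.88686854e-04]), 'ft_force': array([-0.42045184,  0.2379499 ,  0.13847166]), 'torque': array([-0.01603657, -0.00116515, -0.01309164]), 'grip_width': 0.9992179504927339}
top [[527.2816447729731, 0.0, 282.3145973581732], [0.0, 527.2816447729731, 211.11714904007502], [0.0, 0.0, 1.0]] [0.37159635 0.02107437 1.38661743] [ 0.17226979  0.00754697 -0.98502089]
pin_center 0.71 [202.4 168.9] [0.7161 0.238  0.06  ]
pin_center 0.66 [175.3 230.4] [0.5556 0.3036 0.06  ]
pin_center 0.65 [135.3 263.5] [0.4721 0.4019 0.06  ]
pin_center 0.52 [15
[... 163 characters left out ...]
61.9] [ 0.4756 -0.3701  0.012 ]
holder_floor 0.38 [333.1 227.1] [ 0.5685 -0.1018  0.012 ]
side [[451.6805967028964, 0.0, 283.3253995243708], [0.0, 451.6805967028964, 203.51489043970105], [0.0, 0.0, 1.0]] [0.56044059 0.85420202 0.56910821] [ 0.04243922 -0.84826304 -0.52787189]
pin_center 0.96 [350.  306.5] [0.4853 0.3381 0.06  ]
pin_center 0.89 [300.9 298.5] [0.5619 0.3223 0.06  ]
pin_center 0.74 [362.8 344.9] [0.4737 0.4132 0.06  ]
pin_center 0.29 [300.7 251.4] [0.5631 0.2008 0.06  ]
go_gap 0.55 [302.9 244.6] [0.559  0.1114 0.008 ]
nogo_gap 0.57 [300.6 195.6] [ 0.5653 -0.0977  0.    ]
nogo_gap 0.24 [301.5 245.9] [0.5619 0.1053 0.    ]
holder_floor 0.74 [333.6 146.8] [ 0.4711 -0.3561  0.012 ]
```

View pics/top0.png

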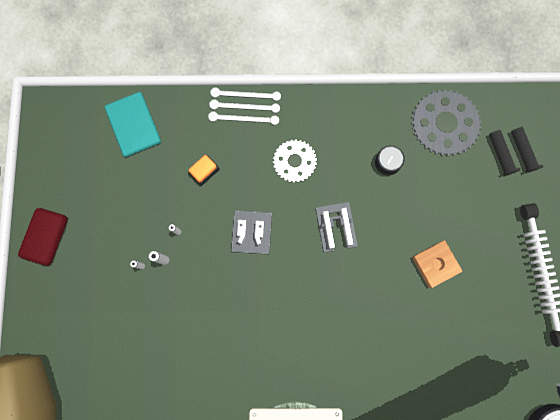

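View pics/side0.png

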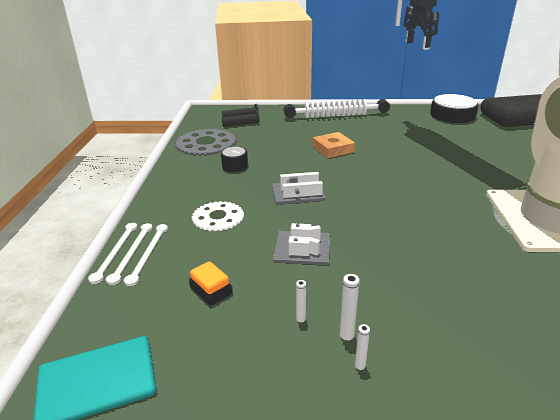

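The largest pin is the middle one at top (157,258) / side (350,306). The go gauge is at top (250,232), the no-go at (337,227) and the block at (437,263). Next I measure them from depth.

```bash
cat > b.py <<'E'
from h import *
for c in ("top","side"):
    D=np.load(c+"0.npz"); X=cloud((D["K"],D["r"],D["t"]),D["d"]); X=X[D["d"]>0]
    def sel(x,y,rad,z0,z1):
        m=(np.hypot(X[:,0]-x,X[:,1]-y)<rad)&(X[:,2]>z0)&(X[:,2]<z1); return X[m]
    print(c,"table z",np.median(sel(.5,0,.05,-.05,.05)[:,2]))
    for n,x,y,rad,z0,z1 in (("pin",.485,.342,.04,.105,.14),("go jaws",.56,.118,.08,.03,.055),("go all",.56,.118,.08,.0045,.055),("nogo jaws",.565,-.105,.085,.03,.055),("nogo all",.565,-.105,.085,.0045,.055),("holder",.472,-.362,.08,.02,.045)):
        p=sel(x,y,rad,z0,z1); 
        if len(p)<5: print(n,len(p)); continue
        q=p[:,:2].astype(np.float32); (cx,cy),(w,h),a=cv2.minAreaRect(q*1000)
        print(n,len(p),"mean",p.mean(0).round(4),"zmed",np.median(p[:,2]).round(4),"rect",np.round([cx,cy,w,h,a],1))
E
python3 b.py
```

```text
top table z -0.000908345618801043
pin 86 mean [0.4845 0.3401 0.1182] zmed 0.1184 rect [484.7 340.3  22.5  22.2  35.9]
go jaws 308 mean [0.5565 0.1153 0.0391] zmed 0.0391 rect [553.4 115.4  66.5  59.5  86.7]
go all 1353 mean [0.5561 0.1138 0.0153] zmed 0.0087 rect [561.9 117.4 149.9 140.4  21.3]
nogo jaws 432 mean [ 0.5646 -0.1113  0.0383] zmed 0.0387 rect [ 562.4 -113.9   94.5   72.6    9.7]
nogo all 1094 mean [ 0.5708 -0.1078  0.0214] zmed 0.0126 rect [ 564.9 -103.   152.6  154.1   23.6]
holder 1157 mean [ 0.469  -0.3664  0.0286] zmed 0.0287 rect [ 469.8 -366.8   90.5   92.1   26.1]
side table z -1.6763599885116776e-05
pin 252 mean [0.4882 0.3457 0.1165] zmed 0.1192 rect [487.6 342.3  24.2  23.6  85.3]
go jaws 540 mean [0.5577 0.1194 0.0377] zmed 0.0391 rect [555.5 115.9  69.8  59.7  86.5]
go all 1863 mean [0.5596 0.1258 0.0192] zmed 0.01 rect [560.9 114.1 105.6 110.2  87.4]
nogo jaws 477 mean [ 0.5654 -0.1079  0.0369] zmed 0.038 rect [ 564.1 -107.2   96.    76.5    9.2]
nogo all 1287 mean [ 0.5705 -0.0981  0.0231] zmed 0.0245 rect [ 572.4 -109.8  120.4   97.8    8.5]
holder 502 mean [ 0.4722 -0.3596  0.0282] zmed 0.0291 rect [ 471.5 -366.8   93.3   96.7   27.6]
```

```bash
cat >> h.py <<'E'
def plan(xyz,yaw,n=None,v=.038,w=6.5):
    """total tool-frame shift/turn to reach TCP xyz with tool-x yaw (deg); per-row numbers when rotation is done along the way"""
    o=manip.get_obs(); r=R.from_quat(o["ee_rot"]); p=np.array(o["position"]); M=r.as_matrix()
    y0=np.degrees(np.arctan2(M[1,0],M[0,0])); dy=(yaw-y0+180)%360-180
    d=np.array(xyz)-p
    n=n or max(1,int(np.ceil(max(np.linalg.norm(d)/v,abs(dy)/w)))); rows=[]
    for k in range(n):
        a=np.radians(y0+dy*k/n); x=np.array([np.cos(a),np.sin(a),0]); y=np.array([np.sin(a),-np.cos(a),0])
        s=d/n; rows.append([round(float(s@x),4),round(float(s@y),4),round(float(-s[2]),4),round(-dy/n,2)])
    print("clock",round(o["clock"],2),"p",p.round(4),"yaw",y0.round(2),"tilt",np.degrees(np.arccos(-M[2,2])).round(2),"F",np.round(o["ft_force"],2),"g",round(o["grip_width"],3),"dyaw",dy.round(2)); 
    for q in rows: print(q)
E
python3 - <<'E'
from h import *
i=camera_info("wrist"); print(np.round(i["T_tool_cam"],3).tolist(), np.round(i["camera_matrix"],1).tolist())
plan([.40,-.40,.26],90)
E
```

```text
[[0.001, -0.962, -0.275, 0.069], [1.0, 0.001, -0.001, 0.0], [0.001, -0.275, 0.962, -0.143], [0.0, 0.0, 0.0, 1.0]] [[317.9, 0.0, 280.4], [0.0, 317.9, 207.0], [0.0, 0.0, 1.0]]
clock 0.5 p [ 0.2136 -0.5874  0.2313] yaw 19.99 tilt 0.0 F [ 0.77 -0.27 -0.43] g 1.0 dyaw 70.01
[0.0217, -0.0102, -0.0026, np.float64(-6.36)]
[0.0227, -0.0077, -0.0026, np.float64(-6.36)]
[0.0235, -0.0052, -0.0026, np.float64(-6.36)]
[0.0239, -0.0025, -0.0026, np.float64(-6.36)]
[0.024, 0.0001, -0.0026, np.float64(-6.36)]
[0.0239, 0.0028, -0.0026, np.float64(-6.36)]
[0.0234, 0.0054, -0.0026, np.float64(-6.36)]
[0.0227, 0.008, -0.0026, np.float64(-6.36)]
[0.0216, 0.0104, -0.0026, np.float64(-6.36)]
[0.0203, 0.0128, -0.0026, np.float64(-6.36)]
[0.0188, 0.0149, -0.0026, np.float64(-6.36)]
```

apply_moves:
  commands:
    - [0.022, -0.01, -0.002, -6.5, -0.2]
    - [0.032, -0.012, -0.002, -6.5, -0.2]
    - [0.036, -0.008, -0.002, -6.5, -0.2]
    - [0.038, -0.004, -0.002, -6.5, -0.2]
    - [0.04, 0.0, -0.002, -6.5, -0.2]
  squeeze: 100

```text
clock: 0.92
position: [0.3286, -0.4658, 0.2398]
ee_rot: [0.896, 0.443, -0.003, -0.0]
ft_force: [0.7, -1.0, 0.6]
grip_width: 0.598
```

```bash
python3 -c "
from h import *
plan([.50,-.23,.23],90)"
```

```text
clock 0.92 p [ 0.3286 -0.4658  0.2398] yaw 52.61 tilt 0.32 F [ 0.66 -0.96  0.56] g 0.598 dyaw 37.39
[0.0364, -0.0009, 0.0012, np.float64(-4.67)]
[0.0364, 0.0021, 0.0012, np.float64(-4.67)]
[0.0361, 0.0051, 0.0012, np.float64(-4.67)]
[0.0356, 0.008, 0.0012, np.float64(-4.67)]
[0.0348, 0.0109, 0.0012, np.float64(-4.67)]
[0.0338, 0.0137, 0.0012, np.float64(-4.67)]
[0.0326, 0.0164, 0.0012, np.float64(-4.67)]
[0.0311, 0.019, 0.0012, np.float64(-4.67)]
```

Tracking is nearly exact.

apply_moves:
  commands:
    - [0.0365, -0.001, 0.001, -5, -0.2]
    - [0.0365, 0.002, 0.001, -5, -0.2]
    - [0.036, 0.005, 0.001, -5, -0.2]
    - [0.036, 0.008, 0.001, -5, -0.2]
    - [0.035, 0.011, 0.001, -5, -0.2]

```text
clock: 1.33
position: [0.438, -0.3075, 0.2354]
ee_rot: [0.771, 0.636, -0.003, 0.001]
ft_force: [0.8, 0.3, -0.7]
grip_width: 0.599
```

apply_moves:
  commands:
    - [0.034, 0.014, 0.001, -5, -0.2]
    - [0.032, 0.016, 0.001, -5, -0.2]
    - [0.03, 0.018, 0.001, -3, -0.2]
    - [0, 0, 0, 0, -0.2]

```text
clock: 1.67
position: [0.5013, -0.2037, 0.2328]
ee_rot: [0.685, 0.729, -0.001, 0.002]
ft_force: [1.0, 0.2, 0.3]
grip_width: 0.598
```

```bash
cat > w.py <<'E'
from h import *
import sys
n=sys.argv[1]
P=pose("wrist"); im,d=camera("wrist"); cv2.imwrite(f"pics/{n}.png",im[...,::-1]); np.savez(n+".npz",im=im,d=d,K=P[0],r=P[1],t=P[2])
for th,z in (("pin_center",.06),("go_gap",.008),("nogo_gap",0),("holder_floor",.012)):
    if th in sys.argv:
        for x in nets.place_of("wrist",th)[:3]: print(th,round(x["conf"],2),np.round(x["xy"],1),np.round(ray_z(P,x["xy"],z),4))
E
python3 w.py w1 nogo_gap holder_floor; python3 -c "
from h import *
plan([.51,.11,.22],87)"
```

```text
nogo_gap 0.94 [343.1  98.4] [ 0.5655 -0.1114  0.    ]
holder_floor 0.89 [249.2 303.3] [ 0.4711 -0.3717  0.012 ]
clock 1.82 p [ 0.4978 -0.2117  0.2325] yaw 92.85 tilt 0.42 F [ 0.27 -0.6  -0.47] g 0.602 dyaw -5.85
[0.0356, 0.0031, 0.0014, np.float64(0.65)]
[0.0357, 0.0027, 0.0014, np.float64(0.65)]
[0.0357, 0.0023, 0.0014, np.float64(0.65)]
[0.0357, 0.0019, 0.0014, np.float64(0.65)]
[0.0357, 0.0015, 0.0014, np.float64(0.65)]
[0.0357, 0.0011, 0.0014, np.float64(0.65)]
[0.0358, 0.0007, 0.0014, np.float64(0.65)]
[0.0358, 0.0003, 0.0014, np.float64(0.65)]
[0.0358, -0.0001, 0.0014, np.float64(0.65)]
```

View pics/w1.png

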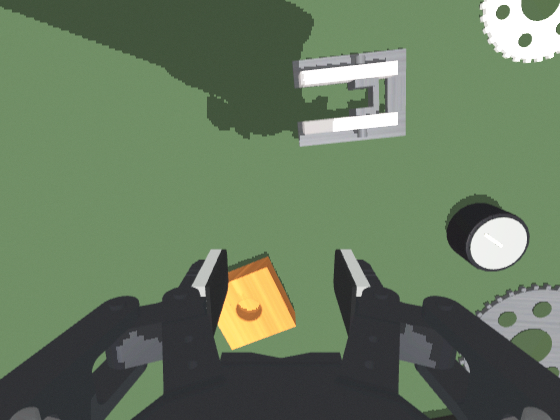

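The no-go mouth opens to the left (toward the robot) with its cheeks at rows 73 and 124 and the anvils at columns 357–385. The hole is at (249,305). Moving over the go gauge.

apply_moves:
  commands:
    - [0.036, 0.003, 0.001, 0.6, -0.2]
    - [0.036, 0.003, 0.001, 0.6, -0.2]
    - [0.036, 0.002, 0.001, 0.6, -0.2]
    - [0.036, 0.002, 0.001, 0.6, -0.2]
    - [0.036, 0.001, 0.001, 0.6, -0.2]

```text
clock: 2.23
position: [0.5027, -0.045, 0.225]
ee_rot: [0.721, 0.693, -0.005, 0.004]
ft_force: [1.0, -0.5, -0.1]
grip_width: 0.6
```

apply_moves:
  commands:
    - [0.036, 0.001, 0.001, 0.6, -0.2]
    - [0.036, 0.001, 0.001, 0.6, -0.2]
    - [0.02, 0.0, 0.001, 0.6, -0.2]
    - [0, 0, 0, 0, -0.2]
    - [0, 0, 0, 0, -0.2]

```text
clock: 2.65
position: [0.5087, 0.0497, 0.2214]
ee_rot: [0.735, 0.678, -0.005, 0.005]
ft_force: [-0.1, -0.2, 0.5]
grip_width: 0.6
```

```bash
python3 w.py w2 go_gap nogo_gap; python3 -c "
from h import *
plan([.486,.27,.20],87)"
```

```text
go_gap 0.71 [321.7 119.1] [0.5579 0.1099 0.008 ]
nogo_gap 0.93 [335.2 290.1] [ 0.5671 -0.1051  0.    ]
clock 2.8 p [0.5088 0.0485 0.2214] yaw 85.24 tilt 0.79 F [-0.    0.19 -0.22] g 0.6 dyaw 1.76
[0.0365, -0.0069, 0.0036, np.float64(-0.29)]
[0.0365, -0.0067, 0.0036, np.float64(-0.29)]
[0.0365, -0.0065, 0.0036, np.float64(-0.29)]
[0.0366, -0.0063, 0.0036, np.float64(-0.29)]
[0.0366, -0.0061, 0.0036, np.float64(-0.29)]
[0.0366, -0.0059, 0.0036, np.float64(-0.29)]
```

View pics/w2.png

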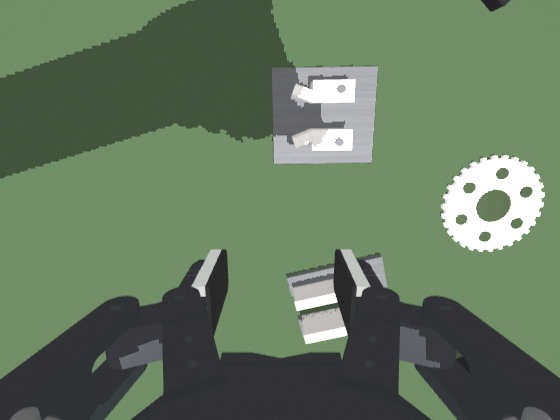

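The go base plate is at columns 273–377, rows 66–163, with the mouth to the left. Now I fit both gauge frames from depth.

```bash
cat > c.py <<'E'
from h import *
def comp(n,c,zmin,zmax,R0):
    D=np.load(n+".npz"); X=cloud((D["K"],D["r"],D["t"]),D["d"]); ok=D["d"]>0
    near=ok&(np.hypot(X[...,0]-c[0],X[...,1]-c[1])<.12)
    zt=np.median(X[near&(abs(X[...,2])<.004)][:,2]); Z=X[...,2]-zt
    m=(ok&(Z>zmin)&(Z<zmax)&(np.hypot(X[...,0]-c[0],X[...,1]-c[1])<R0)).astype(np.uint8)
    k,l,s,_=cv2.connectedComponentsWithStats(m)
    if k<2: return None,zt
    j=1+np.argmax(s[1:,4]); return X[l==j],zt
for n in ("top0","side0","w1","w2"):
    for g,c,R0 in (("go",(.56,.112),.085),("nogo",(.566,-.107),.09),("holder",(.471,-.367),.075)):
        out=[]
        for a,b in ((.004,.06),):
            p,zt=comp(n,c,a,b,R0)
            if p is None: continue
            r=cv2.minAreaRect((p[:,:2]*1000).astype(np.float32)); out.append((len(p),np.round([*r[0],*r[1],r[2]],1).tolist()))
        print(n,g,"zt",round(float(zt),4),out)
E
python3 c.py
```

```text
top0 go zt -0.0004 [(1419, [558.2, 112.8, 105.5, 112.8, 88.3])]
top0 nogo zt -0.0006 [(1091, [570.0, -109.2, 123.2, 94.5, 9.5])]
top0 holder zt -0.0007 [(1350, [473.0, -372.8, 100.5, 107.1, 25.8])]
side0 go zt 0.0 [(1872, [560.9, 114.1, 105.6, 110.2, 87.4])]
side0 nogo zt -0.0001 [(1298, [572.5, -110.0, 120.1, 98.1, 8.8])]
side0 holder zt -0.0002 [(734, [471.3, -366.3, 93.4, 97.9, 27.3])]
w1 go zt nan []
w1 nogo zt 0.0005 [(7113, [572.1, -112.4, 120.4, 90.2, 9.4])]
w1 holder zt 0.0004 [(4620, [471.7, -369.3, 91.0, 91.5, 27.0])]
w2 go zt 0.0005 [(9831, [559.7, 111.8, 100.4, 110.2, 86.3])]
w2 nogo zt 0.0004 [(1574, [537.2, -86.4, 59.8, 28.1, 9.6])]
w2 holder zt nan []
  return _methods._mean(a, axis=axis, dtype=dtype,
  ret = ret.dtype.type(ret / rcount)
```

apply_moves:
  commands:
    - [0.036, -0.006, 0.002, -0.3, -0.2]
    - [0.036, -0.006, 0.002, -0.3, -0.2]
    - [0.036, -0.006, 0.002, -0.3, -0.2]
    - [0.036, -0.006, 0.002, -0.3, -0.2]
    - [0.036, -0.006, 0.002, -0.3, -0.2]

```text
clock: 3.22
position: [0.4993, 0.2157, 0.208]
ee_rot: [0.738, 0.675, -0.007, 0.008]
ft_force: [1.8, 0.5, 0.2]
grip_width: 0.595
```

apply_moves:
  commands:
    - [0.02, 0.0, 0.0, 0, -0.2]
    - [0, 0, 0, 0, -0.2]
    - [0, 0, 0, 0, -0.2]

```text
clock: 3.47
position: [0.5003, 0.2401, 0.2068]
ee_rot: [0.737, 0.676, -0.007, 0.007]
ft_force: [-0.2, -1.4, 0.2]
grip_width: 0.6
```

```bash
python3 w.py w3 pin_center
cat > d.py <<'E'
from h import *
D=np.load("w3.npz"); X=cloud((D["K"],D["r"],D["t"]),D["d"]); ok=(D["d"]>0)&(np.hypot(X[...,0]-.48,X[...,1]-.345)<.12)
m=(ok&(X[...,2]>.045)&(X[...,2]<.125)).astype(np.uint8); k,l,s,_=cv2.connectedComponentsWithStats(m)
for j in range(1,k):
    if s[j,4]<20: continue
    p=X[l==j]; zt=np.percentile(p[:,2],95); q=p[p[:,2]>zt-.004]; r=cv2.minAreaRect((q[:,:2]*1000).astype(np.float32)); print(s[j,4],"top",zt.round(4),np.round([*r[0],*r[1],r[2]],1))
E
python3 d.py; python3 -c "
from h import *
plan([.486,.341,.20],87)"
```

```text
pin_center 0.89 [232.3   4.7] [0.4751 0.3949 0.06  ]
pin_center 0.78 [340.2 110.3] [0.558  0.3073 0.06  ]
pin_center 0.68 [255.2  78. ] [0.4873 0.3395 0.06  ]
266 top 0.0801 [471.2 392.4   2.   10.2  87. ]
1276 top 0.1218 [487.1 340.   22.9  22.7  84.4]
431 top 0.0819 [561.8 306.7  14.7  15.6  85.2]
clock 3.57 p [0.5006 0.239  0.2069] yaw 84.94 tilt 1.11 F [ 0.03 -1.08  0.28] g 0.6 dyaw 2.06
[0.0334, -0.0078, 0.0023, np.float64(-0.69)]
[0.0335, -0.0074, 0.0023, np.float64(-0.69)]
[0.0336, -0.007, 0.0023, np.float64(-0.69)]
```

Pin axis is at (0.487, 0.340); the wrist and top views agree. Move above it, check, then descend.

apply_moves:
  commands:
    - [0.033, -0.006, 0.004, -0.6, -0.2]
    - [0.033, -0.005, 0.004, -0.6, -0.2]
    - [0.033, -0.005, 0.004, -0.6, -0.2]
    - [0, 0, 0, 0, -0.2]

```text
clock: 3.9
position: [0.4989, 0.33, 0.1925]
ee_rot: [0.733, 0.68, -0.007, 0.01]
ft_force: [-1.7, 2.2, 0.1]
grip_width: 0.598
```

```bash
python3 -c "
from h import *
plan([.4865,.3403,.13],87)
print(manip.get_obs()['joint_pos'].round(2))"
```

```text
clock 3.9 p [0.4989 0.33   0.1925] yaw 85.66 tilt 1.44 F [-1.67  2.16  0.12] g 0.598 dyaw 1.34
[0.0047, -0.0066, 0.0313, np.float64(-0.67)]
[0.0047, -0.0065, 0.0313, np.float64(-0.67)]
[-0.04  0.42 -0.82  1.54  0.33  1.33 -0.97]
```

apply_moves:
  commands:
    - [0.005, -0.006, 0.016, -0.7, -0.2]
    - [0.005, -0.006, 0.016, -0.7, -0.2]
    - [0, 0, 0, 0, -0.2]

```text
clock: 4.15
position: [0.4905, 0.3364, 0.1594]
ee_rot: [0.727, 0.687, -0.007, 0.011]
ft_force: [-0.9, -1.5, -0.7]
grip_width: 0.6
```

```bash
python3 -c "
from h import *
plan([.4865,.3403,.13],87)"
```

```text
clock 4.15 p [0.4905 0.3364 0.1594] yaw 86.79 tilt 1.53 F [-0.9  -1.46 -0.75] g 0.6 dyaw 0.21
[0.0036, -0.0042, 0.0294, np.float64(-0.21)]
```

apply_moves:
  commands:
    - [0.004, -0.005, 0.012, 0, -0.2]
    - [0, 0, 0.012, 0, -0.2]
    - [0, 0, 0, 0, -0.2]

```text
clock: 4.4
position: [0.4886, 0.3359, 0.1345]
ee_rot: [0.729, 0.684, -0.007, 0.012]
ft_force: [0.5, -0.4, -1.5]
grip_width: 0.601
```

```bash
python3 -c "
from h import *
plan([.4865,.3403,.062],87)
print(R.from_quat(manip.get_obs()['ee_rot']).as_matrix().round(3))"
```

```text
clock 4.4 p [0.4886 0.3359 0.1345] yaw 86.38 tilt 1.65 F [ 0.47 -0.39 -1.49] g 0.601 dyaw 0.62
[0.0021, -0.0012, 0.0363, np.float64(-0.31)]
[0.0021, -0.0012, 0.0363, np.float64(-0.31)]
[[ 0.063  0.998  0.006]
 [ 0.998 -0.063 -0.028]
 [-0.028  0.008 -1.   ]]
```

apply_moves:
  commands:
    - [0.004, -0.001, 0.018, 0, -0.2]
    - [0.003, -0.001, 0.018, 0, -0.2]
    - [0.002, -0.001, 0.012, 0, -0.2]
    - [0, 0, 0, 0, -0.2]

```text
clock: 4.73
position: [0.4897, 0.3409, 0.0856]
ee_rot: [0.731, 0.682, -0.006, 0.014]
ft_force: [-0.4, -0.7, 0.3]
grip_width: 0.599
```

```bash
python3 -c "
from h import *
plan([.4865,.3403,.062],87)"
```

```text
clock 4.73 p [0.4897 0.3409 0.0856] yaw 86.03 tilt 1.73 F [-0.43 -0.72  0.29] g 0.599 dyaw 0.97
[-0.0009, -0.0031, 0.0236, np.float64(-0.97)]
```

apply_moves:
  commands:
    - [0.0, -0.002, 0.012, -0.5, -0.2]
    - [0.0, -0.002, 0.012, -0.5, -0.2]
    - [0, -0.001, 0, 0, -0.2]

```text
clock: 4.98
position: [0.486, 0.3399, 0.0609]
ee_rot: [0.725, 0.688, -0.006, 0.014]
ft_force: [-0.8, -0.7, -0.4]
grip_width: 0.599
```

```bash
python3 -c "
from h import *
plan([.4865,.3403,.062],87)"
```

```text
clock 4.98 p [0.486  0.3399 0.0609] yaw 87.02 tilt 1.74 F [-0.76 -0.66 -0.43] g 0.599 dyaw -0.02
[0.0004, 0.0005, -0.0011, np.float64(0.02)]
```

Centred on the pin. Now close.

apply_moves:
  commands:
    - [0, 0, 0, 0, 1]
    - [0, 0, 0, 0, 1]
    - [0, 0, 0, 0, 1]
    - [0, 0, 0, 0, 1]
    - [0, 0, 0, 0, 1]
  squeeze: 110

```text
clock: 5.4
position: [0.4861, 0.3397, 0.0615]
ee_rot: [0.725, 0.689, -0.006, 0.014]
ft_force: [-0.8, -0.6, -4.6]
grip_width: 0.254
```

apply_moves:
  commands:
    - [0, 0, 0, 0, 1]
    - [0, 0, 0, 0, 1]
    - [0, 0, -0.005, 0, 1]
    - [0, 0, -0.015, 0, 1]
    - [0, 0, 0, 0, 1]

```text
clock: 5.82
position: [0.4851, 0.34, 0.0825]
ee_rot: [0.725, 0.689, -0.007, 0.014]
ft_force: [1.0, 1.7, -3.7]
grip_width: 0.26
```

```bash
python3 -c "
from h import *
plan([.4865,.3403,.12],87)
print(R.from_quat(manip.get_obs()['ee_rot']).as_matrix().round(3))"
```

```text
clock 5.82 p [0.4851 0.34   0.0825] yaw 87.04 tilt 1.76 F [ 1.01  1.72 -3.75] g 0.26 dyaw -0.04
[0.0004, 0.0014, -0.0375, np.float64(0.04)]
[[ 0.052  0.999  0.009]
 [ 0.998 -0.051 -0.029]
 [-0.029  0.011 -1.   ]]
```

Gripped: width 0.26 ≈ 22 mm, load ≈ 4 N. Carry low to just in front of the go mouth.

apply_moves:
  commands:
    - [-0.02, 0, 0, 0, 1]
    - [-0.036, -0.001, 0, 0, 1]
    - [-0.036, -0.001, 0, 0, 1]
    - [-0.036, -0.001, 0, 0, 1]
    - [-0.036, -0.001, 0, 0, 1]

```text
clock: 6.23
position: [0.4712, 0.1825, 0.0902]
ee_rot: [0.72, 0.694, -0.002, 0.012]
ft_force: [0.8, -0.3, -3.4]
grip_width: 0.251
```

apply_moves:
  commands:
    - [-0.03, 0, 0, 0, 1]
    - [-0.015, 0, 0, 0, 1]
    - [0, 0, 0, 0, 1]
    - [0, 0, 0, 0, 1]

```text
clock: 6.57
position: [0.4696, 0.1258, 0.0929]
ee_rot: [0.724, 0.69, -0.003, 0.015]
ft_force: [-0.6, -0.2, -4.1]
grip_width: 0.252
```

```bash
python3 -c "
from h import *
plan([.48,.1168,.079],86.5)
im,d=camera('top'); cv2.imwrite('pics/top1.png',cv2.resize(im[150:300,140:360,::-1],None,fx=3.5,fy=3.5,interpolation=cv2.INTER_CUBIC))
P=pose('top');X=cloud(P,d);o=manip.get_obs()['position'];m=(d>0)&(np.hypot(X[...,0]-o[0],X[...,1]-o[1])<.1)&(X[...,2]<.055)&(X[...,2]>.0)
print(m.sum())
"
```

```text
clock 6.57 p [0.4696 0.1258 0.0929] yaw 87.22 tilt 1.75 F [-0.55 -0.2  -4.13] g 0.252 dyaw -0.72
[-0.0085, 0.0108, 0.0139, np.float64(0.72)]
791
```

View pics/top1.png

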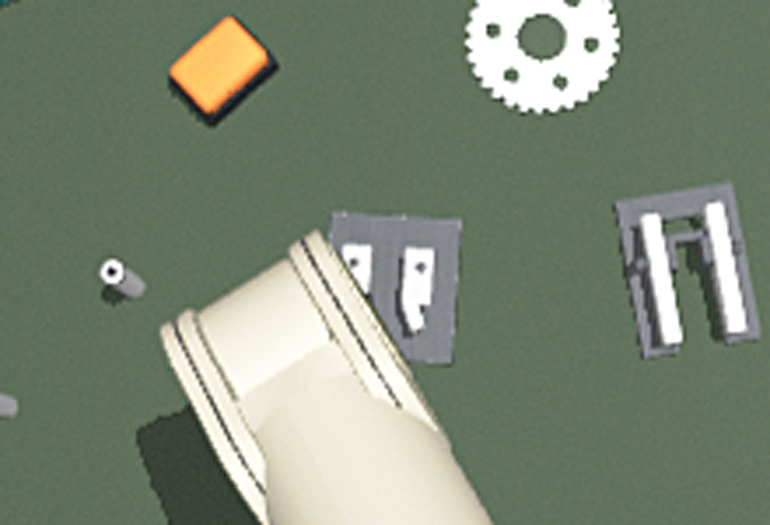

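The orange lamp is at the top left, the go gauge (jaws at 355,270 and 417,290) is partly hidden by the arm, and the no-go is at right; nothing is disturbed. Line up.

apply_moves:
  commands:
    - [-0.005, 0.006, 0.007, 0.4, 1]
    - [-0.004, 0.006, 0.007, 0.4, 1]
    - [0, 0, 0, 0, 1]

```text
clock: 6.87
position: [0.4831, 0.1185, 0.079]
ee_rot: [0.728, 0.686, -0.002, 0.015]
ft_force: [-1.2, 0.1, -4.5]
grip_width: 0.255
```

```bash
cat >> h.py <<'E'
G={"go":((.5593,.1122),-3.4),"nogo":((.5655,-.1128),9.4)}
def rel(g,xt=None,z=None):
    (cx,cy),a=G[g]; o=manip.get_obs(); p=o["position"]; A=np.radians(a); c,s=np.cos(A),np.sin(A)
    Q=np.array([[c,s],[-s,c]]); q=Q@(p[:2]-[cx,cy]); f=Q@o["ft_force"][:2]
    print(g,"rel x,y mm",(q*1000).round(1),"F x,y",f.round(2))
    if xt is not None: w=Q.T@[xt,0]+[cx,cy]; plan([w[0],w[1],z],90+a)
E
python3 -c "
from h import *
rel('go',-.05,.079)"
```

```text
go rel x,y mm [-76.5   1.7] F x,y [-1.2   0.01]
clock 6.87 p [0.4831 0.1185 0.079 ] yaw 86.61 tilt 1.77 F [-1.19  0.08 -4.48] g 0.255 dyaw -0.01
[-0.0017, 0.0265, -0.0, np.float64(0.01)]
```

apply_moves:
  commands:
    - [-0.001, 0.01, 0, 0, 1]
    - [-0.001, 0.01, 0, 0, 1]
    - [0, 0.004, 0, 0, 1]
    - [0, 0, 0, 0, 1]

```text
clock: 7.2
position: [0.5094, 0.1169, 0.0781]
ee_rot: [0.727, 0.687, -0.002, 0.014]
ft_force: [0.0, -0.7, -3.9]
grip_width: 0.254
```

```bash
python3 -c "
from h import *
rel('go',-.03,.079)
im,d=camera('side'); cv2.imwrite('pics/side1.png',cv2.resize(im[150:300,220:420,::-1],None,fx=4,fy=4,interpolation=cv2.INTER_CUBIC))
"
```

```text
go rel x,y mm [-50.1   1.8] F x,y [ 0.05 -0.73]
clock 7.2 p [0.5094 0.1169 0.0781] yaw 86.76 tilt 1.62 F [ 0.01 -0.73 -3.92] g 0.254 dyaw -0.16
[-0.0018, 0.0201, -0.0009, np.float64(0.16)]
```

View pics/side1.png

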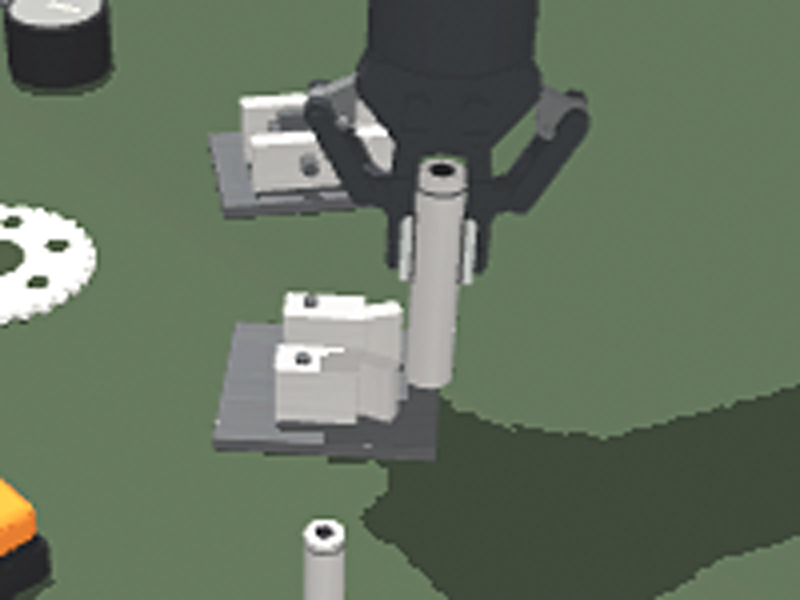

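The pin (440,270) hangs upright in line with the mouth, its foot just above the plate. Correct 2 mm sideways, then push in slowly.

apply_moves:
  commands:
    - [-0.001, 0.004, 0, 0, 1]
    - [-0.001, 0.004, 0, 0, 1]
    - [-0.0005, 0.004, 0, 0, 1]
    - [0, 0.004, 0, 0, 1]

```text
clock: 7.58
position: [0.5252, 0.1138, 0.0785]
ee_rot: [0.726, 0.687, -0.003, 0.014]
ft_force: [-0.4, -1.3, -4.2]
grip_width: 0.261
```

```bash
python3 -c "
from h import *
rel('go',0,.078)"
```

```text
go rel x,y mm [-34.1  -0.4] F x,y [-0.36 -1.34]
clock 7.58 p [0.5252 0.1138 0.0785] yaw 86.84 tilt 1.6 F [-0.44 -1.32 -4.25] g 0.261 dyaw -0.24
[0.0003, 0.0341, 0.0005, np.float64(0.24)]
```

apply_moves:
  commands:
    - [0, 0.003, 0, 0, 1]
    - [0, 0.003, 0, 0, 1]
    - [0, 0.003, 0, 0, 1]

```text
clock: 7.83
position: [0.5355, 0.1131, 0.0788]
ee_rot: [0.726, 0.687, -0.002, 0.014]
ft_force: [0.5, 0.9, -4.8]
grip_width: 0.258
```

```bash
python3 -c "
from h import *
rel('go',0,.078)"
```

```text
go rel x,y mm [-23.8  -0.5] F x,y [0.45 0.95]
clock 7.83 p [0.5355 0.1131 0.0788] yaw 86.82 tilt 1.62 F [ 0.5   0.92 -4.78] g 0.258 dyaw -0.22
[0.0005, 0.0238, 0.0008, np.float64(0.22)]
```

apply_moves:
  commands:
    - [0, 0.003, 0, 0, 1]
    - [0, 0.003, 0, 0, 1]

```text
clock: 8.0
position: [0.5421, 0.1127, 0.0789]
ee_rot: [0.726, 0.687, -0.002, 0.014]
ft_force: [0.2, -0.8, -3.6]
grip_width: 0.254
```

```bash
python3 -c "
from h import *
rel('go',0,.078)"
```

```text
go rel x,y mm [-17.2  -0.5] F x,y [ 0.2  -0.75]
clock 8.0 p [0.5421 0.1127 0.0789] yaw 86.81 tilt 1.62 F [ 0.16 -0.76 -3.61] g 0.254 dyaw -0.21
[0.0005, 0.0172, 0.0009, np.float64(0.21)]
```

apply_moves:
  commands:
    - [0, 0.003, 0, 0, 1]
    - [0, 0.003, 0, 0, 1]

```text
clock: 8.17
position: [0.5487, 0.1124, 0.079]
ee_rot: [0.726, 0.687, -0.002, 0.014]
ft_force: [-0.1, -0.5, -5.2]
grip_width: 0.248
```

apply_moves:
  commands:
    - [0, 0.003, 0, 0, 1]
    - [0, 0.003, 0, 0, 1]

```text
clock: 8.33
position: [0.5553, 0.112, 0.079]
ee_rot: [0.726, 0.687, -0.003, 0.014]
ft_force: [0.8, -0.4, -3.9]
grip_width: 0.255
```

```bash
python3 -c "
from h import *
rel('go',.05,.078)"
```

```text
go rel x,y mm [-3.9 -0.5] F x,y [ 0.82 -0.4 ]
clock 8.33 p [0.5553 0.112  0.079 ] yaw 86.82 tilt 1.61 F [ 0.79 -0.45 -3.85] g 0.255 dyaw -0.22
[0.0001, 0.027, 0.0005, np.float64(0.11)]
[0.0002, 0.027, 0.0005, np.float64(0.11)]
```

Free running in the gap. Continue through to x ≈ +50 mm.

apply_moves:
  commands:
    - [0, 0.004, 0, 0, 1]
    - [0, 0.004, 0, 0, 1]
    - [0, 0.004, 0, 0, 1]

```text
clock: 8.58
position: [0.5684, 0.1112, 0.0792]
ee_rot: [0.726, 0.687, -0.003, 0.014]
ft_force: [1.0, 0.5, -4.5]
grip_width: 0.257
```

apply_moves:
  commands:
    - [0, 0.004, 0, 0, 1]
    - [0, 0.004, 0, 0, 1]
    - [0, 0.004, 0, 0, 1]

```text
clock: 8.83
position: [0.5818, 0.1104, 0.0793]
ee_rot: [0.726, 0.687, -0.003, 0.014]
ft_force: [-1.1, 0.1, -4.2]
grip_width: 0.255
```

apply_moves:
  commands:
    - [0, 0.004, 0, 0, 1]
    - [0, 0.004, 0, 0, 1]
    - [0, 0.004, 0, 0, 1]
    - [0, 0.004, 0, 0, 1]

```text
clock: 9.17
position: [0.5996, 0.1093, 0.0795]
ee_rot: [0.726, 0.687, -0.003, 0.014]
ft_force: [0.4, 0.4, -4.2]
grip_width: 0.253
```

apply_moves:
  commands:
    - [0, 0.005, 0, 0, 1]
    - [0, 0.005, 0, 0, 1]
    - [0, 0.003, 0, 0, 1]
    - [0, 0, 0, 0, 1]

```text
clock: 9.5
position: [0.6149, 0.1083, 0.0795]
ee_rot: [0.727, 0.687, -0.003, 0.014]
ft_force: [-0.1, -0.2, -4.2]
grip_width: 0.253
```

```bash
python3 -c "
from h import *
rel('go',.05,.078)
im,d=camera('side'); cv2.imwrite('pics/side2.png',cv2.resize(im[150:300,220:420,::-1],None,fx=3,fy=3,interpolation=cv2.INTER_CUBIC))
"
```

```text
go rel x,y mm [55.7 -0.6] F x,y [-0.14 -0.16]
clock 9.5 p [0.6149 0.1083 0.0795] yaw 86.77 tilt 1.6 F [-0.14 -0.15 -4.2 ] g 0.253 dyaw -0.17
[0.0007, -0.0057, 0.0015, np.float64(0.17)]
```

View pics/side2.png

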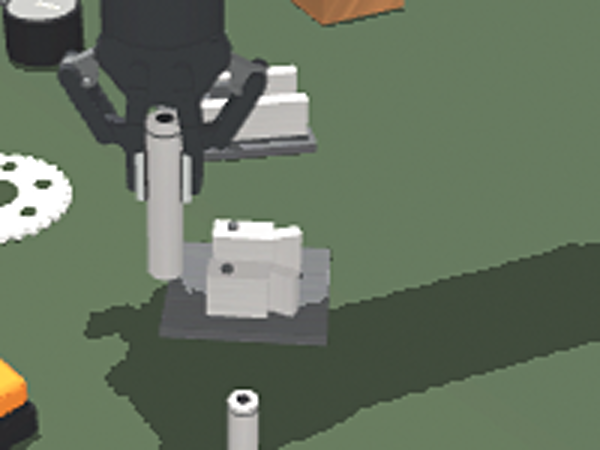

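The pin (165,200) is out behind the go jaws, upright and clear of them. Now I refine the no-go midline from w1 and the pin's offset in the hand from the side depth.

```bash
cat > e.py <<'E'
from h import *
(cx,cy),a=G["nogo"]
for n in ("w1","w2","top0","side0"):
    D=np.load(n+".npz"); X=cloud((D["K"],D["r"],D["t"]),D["d"])[D["d"]>0]
    for a in (8.9,9.4,9.9):
        A=np.radians(a); c,s=np.cos(A),np.sin(A); q=(X[:,:2]-[cx,cy])@np.array([[c,s],[-s,c]]).T*1000
        m=(X[:,2]>.0385)&(X[:,2]<.05)&(abs(q[:,0])<70)&(abs(q[:,1])<50)
        Y=q[m]; L=Y[Y[:,1]>0]; S=Y[Y[:,1]<0]; pc=lambda v:np.percentile(v,[1,99]).round(1)
        if len(L)>9 and len(S)>9: print(n,a,"y+",pc(L[:,1]),"y-",pc(S[:,1]),"x+",pc(L[:,0]),"x-",pc(S[:,0]),len(L),len(S), "mid",(L[:,1].mean()+S[:,1].mean())/2, "slopes",np.polyfit(L[:,0],L[:,1],1)[0].round(3),np.polyfit(S[:,0],S[:,1],1)[0].round(3))
P=pose("side"); o=manip.get_obs()["position"]; _,d=camera("side"); X=cloud(P,d)[d>0]
m=(abs(X[:,0]-o[0])<.02)&(abs(X[:,1]-o[1])<.03)&(X[:,2]>.026)&(X[:,2]<.07); p=X[m]; v=P[1][:,2].copy(); v[2]=0; v/=np.linalg.norm(v)
for z0,z1 in ((.026,.04),(.04,.055),(.055,.07)):
    k=p[(p[:,2]>z0)&(p[:,2]<z1)]
    from scipy.optimize import least_squares
    f=least_squares(lambda c:np.hypot(k[:,0]-c[0],k[:,1]-c[1])-.012,o[:2]); print("pin axis",z0,len(k),f.x.round(4),"rms",np.sqrt((f.fun**2).mean()).round(4))
print("tcp",o.round(4))
E
python3 e.py
```

```text
w1 8.9 y+ [15.1 29.3] y- [-30.8 -18.4] x+ [-48.   45.3] x- [-47.3  45.9] 1314 1136 mid -0.7777286623843747 slopes 0.007 0.012
w1 9.4 y+ [14.9 29.2] y- [-30.6 -18.7] x+ [-47.8  45.6] x- [-47.5  45.7] 1314 1136 mid -0.7720391464328351 slopes -0.002 0.004
w1 9.9 y+ [14.7 29.2] y- [-30.7 -18.6] x+ [-47.6  45.7] x- [-47.7  45.5] 1314 1136 mid -0.7662908367112209 slopes -0.011 -0.005
w2 8.9 y+ [16.8 29.5] y- [-31.2 -18.3] x+ [-47.9  -0.9] x- [-47.5   2.6] 406 403 mid -0.5000826191127494 slopes 0.011 0.012
w2 9.4 y+ [17.1 29.5] y- [-31.  -18.1] x+ [-47.7  -0.8] x- [-47.7   2.4] 406 403 mid -0.297012557570854 slopes 0.003 0.004
w2 9.9 y+ [17.3 29.8] y- [-31.  -17.9] x+ [-47.5  -0.6] x- [-47.9   2.1] 406 403 mid -0.09391987737277141 slopes -0.005 -0.004
top0 8.9 y+ [13.7 31.6] y- [-28.2 -12.6] x+ [-49.5  43. ] x- [-49.2  42.4] 108 115 mid 1.6707378323369433 slopes -0.007 0.014
top0 9.4 y+ [13.6 31.8] y- [-27.9 -12.7] x+ [-49.3  43.3] x- [-49.4  42.1] 108 115 mid 1.706800863786757 slopes -0.016 0.006
top0 9.9 y+ [13.4 32. ] y- [-28.  -12.9] x+ [-49.   43.5] x- [-49.6  41.9] 108 115 mid 1.7427339157426491 slopes -0.025 -0.003
side0 8.9 y+ [17.6 32.9] y- [-29.9 -14.5] x+ [-46.8  46.1] x- [-45.4  45.2] 114 99 mid 1.7432237665907397 slopes 0.018 -0.003
side0 9.4 y+ [17.7 33.1] y- [-30.  -14.1] x+ [-46.7  46.3] x- [-45.7  45. ] 114 99 mid 1.7475023881032214 slopes 0.009 -0.011
side0 9.9 y+ [17.6 32.9] y- [-30.2 -14.4] x+ [-46.5  46.6] x- [-45.9  44.8] 114 99 mid 1.7516479305431236 slopes 0.001 -0.02
pin axis 0.026 63 [0.6158 0.1098] rms 0.001
pin axis 0.04 68 [0.6155 0.1092] rms 0.0011
pin axis 0.055 76 [0.6151 0.1095] rms 0.0009
tcp [0.6146 0.1083 0.0795]
```

Frames agree within about 1.5 mm, so I aim at y ≈ +0.4 mm. Lift, carry to the front of the no-go and turn the tool to 99.4°.

apply_moves:
  commands:
    - [0, 0, -0.02, 0, 1]
    - [0, 0, -0.025, 0, 1]
    - [-0.02, -0.012, -0.012, -1, 1]
    - [-0.033, -0.018, 0, -2, 1]
    - [-0.033, -0.017, 0, -2, 1]

```text
clock: 10.02
position: [0.5623, 0.0332, 0.139]
ee_rot: [0.69, 0.723, -0.002, 0.011]
ft_force: [0.0, -0.7, -4.6]
grip_width: 0.254
```

apply_moves:
  commands:
    - [-0.033, -0.016, 0, -2, 1]
    - [-0.033, -0.015, 0, -2, 1]
    - [-0.033, -0.013, 0, -2, 1]
    - [-0.02, -0.01, 0, -2, 1]
    - [0, 0, 0, 0, 1]

```text
clock: 10.43
position: [0.5127, -0.1016, 0.1416]
ee_rot: [0.636, 0.771, -0.005, 0.013]
ft_force: [0.0, -1.0, -4.5]
grip_width: 0.258
```

```bash
python3 -c "
from h import *
rel('nogo',-.085,.09)"
```

```text
nogo rel x,y mm [-50.3  19.7] F x,y [-0.17 -1.03]
clock 10.43 p [ 0.5127 -0.1016  0.1416] yaw 100.94 tilt 1.56 F [ 0.   -1.04 -4.49] g 0.258 dyaw -1.54
[-0.0094, -0.0176, 0.0258, np.float64(0.77)]
[-0.0096, -0.0175, 0.0258, np.float64(0.77)]
```

apply_moves:
  commands:
    - [-0.01, -0.018, 0.006, 0.8, 1]
    - [-0.01, -0.018, 0.018, 0.7, 1]
    - [0, 0, 0.022, 0, 1]
    - [0, 0, 0, 0, 1]

```text
clock: 10.77
position: [0.4801, -0.1311, 0.0963]
ee_rot: [0.648, 0.761, -0.005, 0.015]
ft_force: [-0.8, 0.1, -4.8]
grip_width: 0.254
```

```bash
python3 -c "
from h import *
rel('nogo',-.07,.077)"
```

```text
nogo rel x,y mm [-87.2  -4.1] F x,y [-0.73  0.21]
clock 10.77 p [ 0.4801 -0.1311  0.0963] yaw 99.17 tilt 1.79 F [-0.75  0.09 -4.77] g 0.254 dyaw 0.23
[0.0042, 0.0172, 0.0193, np.float64(-0.23)]
```

apply_moves:
  commands:
    - [0.003, 0.005, 0.012, 0, 1]
    - [0.0015, 0.005, 0.007, 0, 1]
    - [0, 0.004, 0, 0, 1]
    - [0, 0, 0, 0, 1]

```text
clock: 11.1
position: [0.4954, -0.1227, 0.0791]
ee_rot: [0.647, 0.762, -0.005, 0.015]
ft_force: [0.7, -0.3, -4.1]
grip_width: 0.255
```

```bash
python3 -c "
from h import *
rel('nogo',-.05,.077)"
```

```text
nogo rel x,y mm [-70.8   1.7] F x,y [ 0.67 -0.4 ]
clock 11.1 p [ 0.4954 -0.1227  0.0791] yaw 99.28 tilt 1.81 F [ 0.72 -0.28 -4.13] g 0.255 dyaw 0.12
[-0.0017, 0.0208, 0.0021, np.float64(-0.12)]
```

apply_moves:
  commands:
    - [-0.001, 0.006, 0.001, 0, 1]
    - [-0.0005, 0.006, 0, 0, 1]
    - [0, 0.006, 0, 0, 1]
    - [0, 0.005, 0, 0, 1]
    - [0, 0, 0, 0, 1]

```text
clock: 11.52
position: [0.5233, -0.1193, 0.0815]
ee_rot: [0.647, 0.762, -0.004, 0.017]
ft_force: [-0.1, 0.5, -3.9]
grip_width: 0.254
```

```bash
python3 -c "
from h import *
rel('nogo',-.05,.077)"
```

```text
nogo rel x,y mm [-42.7   0.5] F x,y [-0.04  0.56]
clock 11.52 p [ 0.5233 -0.1193  0.0815] yaw 99.37 tilt 1.96 F [-0.13  0.55 -3.93] g 0.254 dyaw 0.03
[-0.0005, -0.0073, 0.0045, np.float64(-0.03)]
```

apply_moves:
  commands:
    - [0, 0.0015, 0.0005, 0, 1]
    - [0, 0.0015, 0.0005, 0, 1]
    - [0, 0.0015, 0.0005, 0, 1]

```text
clock: 11.77
position: [0.5283, -0.1186, 0.0802]
ee_rot: [0.647, 0.762, -0.004, 0.017]
ft_force: [-0.4, 0.6, -3.3]
grip_width: 0.255
```

apply_moves:
  commands:
    - [0, 0.0015, 0.0005, 0, 1]
    - [0, 0.0015, 0.0005, 0, 1]
    - [0, 0.0015, 0.0005, 0, 1]

```text
clock: 12.02
position: [0.5327, -0.1181, 0.0784]
ee_rot: [0.647, 0.762, -0.004, 0.017]
ft_force: [0.2, -0.3, -4.5]
grip_width: 0.257
```

```bash
python3 -c "
from h import *
rel('nogo',-.05,.077)"
```

```text
nogo rel x,y mm [-33.2   0.1] F x,y [ 0.15 -0.28]
clock 12.02 p [ 0.5327 -0.1181  0.0784] yaw 99.35 tilt 1.95 F [ 0.19 -0.26 -4.48] g 0.257 dyaw 0.05
[-0.0002, -0.0168, 0.0014, np.float64(-0.05)]
```

apply_moves:
  commands:
    - [0, 0.0015, 0, 0, 1]
    - [0, 0.0015, 0, 0, 1]
    - [0, 0.0015, 0, 0, 1]

```text
clock: 12.27
position: [0.5374, -0.1174, 0.0782]
ee_rot: [0.647, 0.762, -0.004, 0.016]
ft_force: [0.5, 0.1, -4.0]
grip_width: 0.259
```

apply_moves:
  commands:
    - [0, 0.0015, 0, 0, 1]
    - [0, 0.0015, 0, 0, 1]
    - [0, 0.0015, 0, 0, 1]

```text
clock: 12.52
position: [0.5423, -0.1167, 0.0783]
ee_rot: [0.647, 0.762, -0.004, 0.016]
ft_force: [-0.5, 0.0, -4.6]
grip_width: 0.253
```

apply_moves:
  commands:
    - [0, 0.0015, 0, 0, 1]
    - [0, 0.0015, 0, 0, 1]
    - [0, 0.0015, 0, 0, 1]

```text
clock: 12.77
position: [0.5473, -0.1158, 0.0784]
ee_rot: [0.647, 0.762, -0.004, 0.016]
ft_force: [0.6, -0.3, -4.2]
grip_width: 0.256
```

```bash
python3 -c "
from h import *
rel('nogo',-.05,.077)"
```

```text
nogo rel x,y mm [-18.5   0. ] F x,y [ 0.56 -0.36]
clock 12.77 p [ 0.5473 -0.1158  0.0784] yaw 99.33 tilt 1.94 F [ 0.61 -0.26 -4.16] g 0.256 dyaw 0.07
[-0.0001, -0.0315, 0.0014, np.float64(-0.07)]
```

apply_moves:
  commands:
    - [0, 0.001, 0, 0, 1]
    - [0, 0.001, 0, 0, 1]
    - [0, 0.001, 0, 0, 1]

```text
clock: 13.02
position: [0.5507, -0.1152, 0.0785]
ee_rot: [0.647, 0.762, -0.004, 0.016]
ft_force: [0.1, -0.2, -4.2]
grip_width: 0.256
```

apply_moves:
  commands:
    - [0, 0.001, 0, 0, 1]
    - [0, 0.001, 0, 0, 1]
    - [0, 0.001, 0, 0, 1]

```text
clock: 13.27
position: [0.5539, -0.1147, 0.0785]
ee_rot: [0.647, 0.762, -0.004, 0.016]
ft_force: [-0.4, -0.6, -3.7]
grip_width: 0.256
```

apply_moves:
  commands:
    - [0, 0.001, 0, 0, 1]
    - [0, 0.001, 0, 0, 1]
    - [0, 0.001, 0, 0, 1]

```text
clock: 13.52
position: [0.5571, -0.1142, 0.0785]
ee_rot: [0.647, 0.762, -0.004, 0.016]
ft_force: [-0.5, 0.2, -4.3]
grip_width: 0.254
```

```bash
python3 -c "
from h import *
rel('nogo',-.05,.077)"
```

```text
nogo rel x,y mm [-8.5  0. ] F x,y [-0.48  0.33]
clock 13.52 p [ 0.5571 -0.1142  0.0785] yaw 99.33 tilt 1.93 F [-0.53  0.24 -4.31] g 0.254 dyaw 0.07
[-0.0, -0.0208, 0.0008, np.float64(-0.03)]
[-0.0, -0.0208, 0.0008, np.float64(-0.03)]
```

apply_moves:
  commands:
    - [0, 0.0008, 0, 0, 1]
    - [0, 0.0008, 0, 0, 1]

```text
clock: 13.68
position: [0.5589, -0.1139, 0.0786]
ee_rot: [0.647, 0.762, -0.004, 0.016]
ft_force: [-0.4, -0.2, -5.7]
grip_width: 0.257
```

apply_moves:
  commands:
    - [0, 0.0008, 0, 0, 1]
    - [0, 0.0008, 0, 0, 1]

```text
clock: 13.85
position: [0.5606, -0.1136, 0.0785]
ee_rot: [0.647, 0.762, -0.004, 0.016]
ft_force: [-0.8, 0.6, -4.4]
grip_width: 0.259
```

apply_moves:
  commands:
    - [0, 0.0008, 0, 0, 1]
    - [0, 0.0008, 0, 0, 1]

```text
clock: 14.02
position: [0.5624, -0.1133, 0.0785]
ee_rot: [0.647, 0.762, -0.004, 0.016]
ft_force: [-0.7, 0.5, -5.0]
grip_width: 0.257
```

apply_moves:
  commands:
    - [0, 0.0008, 0, 0, 1]
    - [0, 0.0008, 0, 0, 1]

```text
clock: 14.18
position: [0.5634, -0.1136, 0.0784]
ee_rot: [0.647, 0.762, -0.005, 0.016]
ft_force: [-1.5, -1.8, -4.3]
grip_width: 0.256
```

apply_moves:
  commands:
    - [0, 0.0008, 0, 0, 1]
    - [0, 0.0008, 0, 0, 1]

```text
clock: 14.35
position: [0.5644, -0.1139, 0.0781]
ee_rot: [0.647, 0.762, -0.006, 0.015]
ft_force: [-4.1, -1.1, -2.1]
grip_width: 0.256
```

```bash
python3 -c "
from h import *
rel('nogo',-.05,.077)"
```

```text
nogo rel x,y mm [-1.3 -0.9] F x,y [-4.18 -0.4 ]
clock 14.35 p [ 0.5644 -0.1139  0.0781] yaw 99.28 tilt 1.89 F [-4.05 -1.08 -2.11] g 0.256 dyaw 0.12
[0.0004, -0.0244, 0.0005, np.float64(-0.06)]
[0.0004, -0.0244, 0.0005, np.float64(-0.06)]
```

Contact, about 4 N so far. Step up gently.

apply_moves:
  commands:
    - [0, 0.0008, 0, 0, 1]

```text
clock: 14.43
position: [0.5646, -0.1139, 0.0779]
ee_rot: [0.647, 0.762, -0.006, 0.015]
ft_force: [-4.6, -2.1, -0.4]
grip_width: 0.256
```

apply_moves:
  commands:
    - [0, 0.0008, 0, 0, 1]

```text
clock: 14.52
position: [0.5648, -0.1139, 0.0778]
ee_rot: [0.648, 0.762, -0.007, 0.014]
ft_force: [-5.0, -0.5, -0.5]
grip_width: 0.252
```

```bash
python3 -c "
from h import *
rel('nogo',-.05,.077)"
```

```text
nogo rel x,y mm [-0.9 -1. ] F x,y [-4.97  0.33]
clock 14.52 p [ 0.5648 -0.1139  0.0778] yaw 99.26 tilt 1.83 F [-4.96 -0.49 -0.5 ] g 0.252 dyaw 0.14
[0.0004, -0.0246, 0.0004, np.float64(-0.07)]
[0.0005, -0.0246, 0.0004, np.float64(-0.07)]
```

apply_moves:
  commands:
    - [0, 0.0011, 0, 0, 1]

```text
clock: 14.6
position: [0.5651, -0.1139, 0.0776]
ee_rot: [0.648, 0.762, -0.008, 0.014]
ft_force: [-8.0, -1.1, 0.5]
grip_width: 0.254
```

apply_moves:
  commands:
    - [0, 0.0011, 0, 0, 1]

```text
clock: 14.68
position: [0.5653, -0.1139, 0.0775]
ee_rot: [0.648, 0.762, -0.008, 0.013]
ft_force: [-6.8, -1.5, 1.7]
grip_width: 0.259
```

apply_moves:
  commands:
    - [0, 0.0011, 0, 0, 1]

```text
clock: 14.77
position: [0.5654, -0.1139, 0.0775]
ee_rot: [0.648, 0.762, -0.009, 0.012]
ft_force: [-7.5, -0.6, 0.9]
grip_width: 0.254
```

Horizontal force about 7.5 N. Hold steadily for about 1.3 s.

apply_moves:
  commands:
    - [0, 0.0008, -0.0002, 0, 1]
    - [0, 0.0008, -0.0002, 0, 1]
    - [0, 0.0008, -0.0002, 0, 1]

```text
clock: 15.02
position: [0.5655, -0.1138, 0.0776]
ee_rot: [0.648, 0.761, -0.011, 0.01]
ft_force: [-5.8, -1.9, -1.6]
grip_width: 0.253
```

```bash
python3 -c "
from h import *
rel('nogo',-.05,.077)"
```

```text
nogo rel x,y mm [-0.1 -1. ] F x,y [-6.01 -0.89]
clock 15.02 p [ 0.5655 -0.1138  0.0776] yaw 99.2 tilt 1.77 F [-5.78 -1.86 -1.62] g 0.253 dyaw 0.2
[0.0004, -0.0249, 0.0003, np.float64(-0.1)]
[0.0005, -0.0249, 0.0003, np.float64(-0.1)]
```

apply_moves:
  commands:
    - [0, 0.0009, -0.0001, 0, 1]
    - [0, 0.0009, -0.0001, 0, 1]
    - [0, 0.0009, -0.0001, 0, 1]

```text
clock: 15.27
position: [0.566, -0.1138, 0.0776]
ee_rot: [0.648, 0.761, -0.014, 0.008]
ft_force: [-6.3, -1.5, 0.5]
grip_width: 0.25
```

apply_moves:
  commands:
    - [0, 0.0009, -0.0001, 0, 1]
    - [0, 0.0009, -0.0001, 0, 1]
    - [0, 0.0009, -0.0001, 0, 1]

```text
clock: 15.52
position: [0.5662, -0.1137, 0.0776]
ee_rot: [0.648, 0.761, -0.016, 0.006]
ft_force: [-6.4, -1.5, 0.6]
grip_width: 0.257
```

```bash
python3 -c "
from h import *
rel('nogo',-.05,.077); print(manip.get_obs()['torque'])"
```

```text
nogo rel x,y mm [ 0.6 -1. ] F x,y [-6.59 -0.41]
clock 15.52 p [ 0.5662 -0.1137  0.0776] yaw 99.14 tilt 1.97 F [-6.44 -1.48  0.55] g 0.257 dyaw 0.26
[0.0004, -0.0253, 0.0003, np.float64(-0.13)]
[0.0005, -0.0253, 0.0003, np.float64(-0.13)]
[-0.21913216  1.64035577  0.02197426]
```

apply_moves:
  commands:
    - [0, 0.001, -0.0001, 0, 1]
    - [0, 0.001, -0.0001, 0, 1]
    - [0, 0.001, -0.0001, 0, 1]

```text
clock: 15.77
position: [0.5666, -0.1136, 0.0775]
ee_rot: [0.649, 0.761, -0.019, 0.004]
ft_force: [-6.1, -1.2, 1.0]
grip_width: 0.255
```

```bash
python3 -c "
from h import *
rel('nogo',-.05,.077)
im,d=camera('side'); cv2.imwrite('pics/side3.png',cv2.resize(im[110:240,230:400,::-1],None,fx=4,fy=4,interpolation=cv2.INTER_CUBIC))"
```

```text
nogo rel x,y mm [ 0.9 -1. ] F x,y [-6.19 -0.22]
clock 15.77 p [ 0.5666 -0.1136  0.0775] yaw 99.12 tilt 2.17 F [-6.07 -1.23  0.99] g 0.255 dyaw 0.28
[0.0004, -0.0255, 0.0003, np.float64(-0.14)]
[0.0004, -0.0255, 0.0003, np.float64(-0.14)]
```

View pics/side3.png

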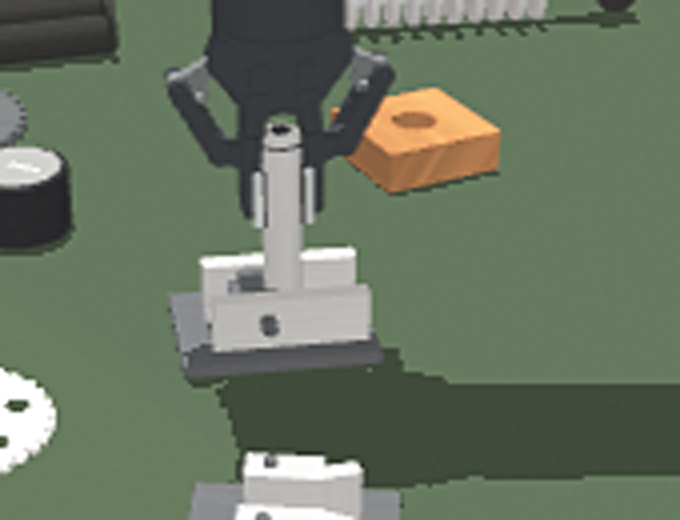

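The pin stands upright between the cheeks against the anvils (280,210); the hole is visible at (413,120). Back off, lift, and refine the hole position from saved depth.

apply_moves:
  commands:
    - [0, -0.002, 0, 0, 1]
    - [0, -0.006, 0, 0, 1]
    - [0, -0.006, -0.01, 0, 1]
    - [0, -0.004, -0.025, 0, 1]
    - [0, -0.004, -0.025, 0, 1]

```text
clock: 16.23
position: [0.5429, -0.1136, 0.1359]
ee_rot: [0.648, 0.761, -0.018, 0.001]
ft_force: [0.3, 0.5, -4.0]
grip_width: 0.252
```

```bash
cat > f.py <<'E'
from h import *
for n in ("w1","top0","side0"):
    D=np.load(n+".npz"); X=cloud((D["K"],D["r"],D["t"]),D["d"]); ok=D["d"]>0
    near=ok&(np.hypot(X[...,0]-.471,X[...,1]+.368)<.075)
    zt=np.median(X[near&(X[...,2]>.025)][:,2]); top=near&(abs(X[...,2]-zt)<.003)
    r=cv2.minAreaRect((X[top][:,:2]*1000).astype(np.float32)); print(n,"ztop",zt.round(4),np.round([*r[0],*r[1],r[2]],1))
    a=np.radians(r[2]); c=np.array(r[0])/1000
    # hole rim: project hole-ish pixels (below the top, inside the block) to the top plane along their rays
    K,Rr,t=D["K"],D["r"],D["t"]; v,u=np.indices(D["d"].shape); dr=np.stack([u,v,np.ones_like(u)],-1)@np.linalg.inv(K).T@Rr.T
    q=t+dr*((zt-t[2])/dr[...,2])[...,None]; h=ok&(np.hypot(q[...,0]-c[0],q[...,1]-c[1])<.025)&(X[...,2]<zt-.003)
    if h.sum()>8: (x,y),rad=cv2.minEnclosingCircle((q[h][:,:2]*1000).astype(np.float32)); print("  hole",h.sum(),np.round([x,y,rad],1),"mean",(q[h][:,:2].mean(0)*1000).round(1))
plan([.471,-.369,.13],115)
print(manip.get_obs()["joint_pos"].round(2))
E
python3 f.py
```

```text
w1 ztop 0.0303 [ 471.7 -369.5   90.9   91.4   27.2]
  hole 418 [ 471.9 -368.3   15.7] mean [ 472. -368.]
top0 ztop 0.0291 [ 469.5 -366.6   89.9   91.5   26.8]
  hole 154 [ 469.  -366.8   23.9] mean [ 469.2 -367.3]
side0 ztop 0.0294 [ 471.7 -367.4   92.8   95.4   26.9]
  hole 28 [ 473.2 -366.6   14.6] mean [ 472.7 -365.5]
clock 16.23 p [ 0.5429 -0.1136  0.1359] yaw 99.22 tilt 2.09 F [ 0.27  0.52 -4.05] g 0.252 dyaw 15.78
[-0.0344, -0.016, 0.0008, np.float64(-2.25)]
[-0.0337, -0.0173, 0.0008, np.float64(-2.25)]
[-0.033, -0.0186, 0.0008, np.float64(-2.25)]
[-0.0323, -0.0199, 0.0008, np.float64(-2.25)]
[-0.0314, -0.0212, 0.0008, np.float64(-2.25)]
[-0.0306, -0.0224, 0.0008, np.float64(-2.25)]
[-0.0297, -0.0236, 0.0008, np.float64(-2.25)]
[ 0.69  0.35 -0.7   1.72  0.27  1.18  0.07]
```

apply_moves:
  commands:
    - [-0.025, -0.013, 0, 0, 1]
    - [-0.034, -0.017, 0, 0, 1]
    - [-0.034, -0.016, 0, 0, 1]
    - [-0.034, -0.016, 0, 0, 1]
    - [-0.034, -0.016, 0, 0, 1]

```text
clock: 16.65
position: [0.4974, -0.2787, 0.1541]
ee_rot: [0.64, 0.768, -0.013, 0.009]
ft_force: [-0.2, -0.1, -4.2]
grip_width: 0.256
```

apply_moves:
  commands:
    - [-0.034, -0.016, 0, 0, 1]
    - [-0.02, -0.009, 0, 0, 1]
    - [0, 0, 0, 0, 1]
    - [0, 0, 0, 0, 1]

```text
clock: 16.98
position: [0.4764, -0.3495, 0.1602]
ee_rot: [0.645, 0.764, -0.014, 0.012]
ft_force: [0.8, 1.6, -4.5]
grip_width: 0.255
```

```bash
python3 -c "
from h import *
plan([.4712,-.368,.115],99.2)
print(R.from_quat(manip.get_obs()['ee_rot']).as_matrix().round(3))"
```

```text
clock 16.98 p [ 0.4764 -0.3495  0.1602] yaw 99.64 tilt 2.11 F [ 0.77  1.56 -4.51] g 0.255 dyaw -0.44
[-0.0087, -0.0041, 0.0226, np.float64(0.22)]
[-0.0087, -0.0041, 0.0226, np.float64(0.22)]
[[-0.167  0.986  0.001]
 [ 0.985  0.167 -0.037]
 [-0.036 -0.006 -0.999]]
```

apply_moves:
  commands:
    - [-0.009, -0.004, 0.018, 0.2, 1]
    - [-0.009, -0.004, 0.018, 0.2, 1]
    - [0, 0, 0.005, 0, 1]
    - [0, 0, 0, 0, 1]

```text
clock: 17.32
position: [0.474, -0.3673, 0.1225]
ee_rot: [0.646, 0.763, -0.013, 0.015]
ft_force: [0.7, 1.1, -5.0]
grip_width: 0.259
```

```bash
cat > p.py <<'E'
from h import *
from scipy.optimize import least_squares
plan([.4712,-.368,.075],99.2)
P=pose("side"); o=manip.get_obs()["position"]; im,d=camera("side"); X=cloud(P,d)[d>0]; f0=o[2]-.0615
for z0,z1 in ((f0+.004,f0+.024),(f0+.024,f0+.044)):
    k=X[(abs(X[:,0]-o[0])<.02)&(abs(X[:,1]-o[1])<.03)&(X[:,2]>z0)&(X[:,2]<z1)&(X[:,2]>.034)]
    if len(k)<10: continue
    f=least_squares(lambda c:np.hypot(k[:,0]-c[0],k[:,1]-c[1])-.012,o[:2]); print("pin axis z",k[:,2].mean().round(3),len(k),f.x.round(4),"rms",np.sqrt((f.fun**2).mean()).round(4))
cv2.imwrite("pics/side4.png",cv2.resize(im[70:200,270:420,::-1],None,fx=4,fy=4,interpolation=cv2.INTER_CUBIC))
E
python3 p.py
```

```text
clock 17.32 p [ 0.474  -0.3673  0.1225] yaw 99.43 tilt 2.23 F [ 0.69  1.11 -5.  ] g 0.259 dyaw -0.23
[-0.0001, -0.0014, 0.0237, np.float64(0.11)]
[-0.0001, -0.0014, 0.0237, np.float64(0.11)]
pin axis z 0.075 57 [ 0.4748 -0.3668] rms 0.0016
pin axis z 0.095 52 [ 0.4741 -0.3662] rms 0.0015
```

View pics/side4.png

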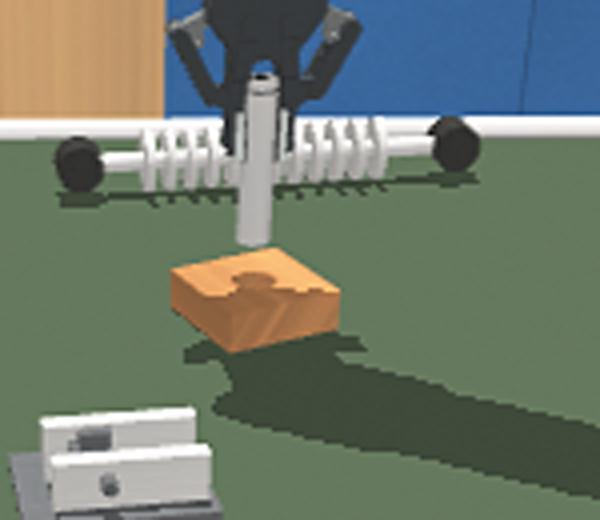

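The pin foot (255,240) is right above the hole (255,280), about 3 mm too far in +x. Correct and descend in stages.

apply_moves:
  commands:
    - [0.0003, -0.0015, 0.008, 0.1, 1]
    - [0.0003, -0.0012, 0.008, 0.1, 1]
    - [0, 0, 0, 0, 1]

```text
clock: 17.62
position: [0.4736, -0.3652, 0.1083]
ee_rot: [0.646, 0.763, -0.012, 0.017]
ft_force: [-0.5, 0.4, -5.2]
grip_width: 0.255
```

```bash
python3 p.py
```

```text
clock 17.62 p [ 0.4736 -0.3652  0.1083] yaw 99.44 tilt 2.34 F [-0.53  0.39 -5.18] g 0.255 dyaw -0.24
[-0.0024, -0.0028, 0.0333, np.float64(0.24)]
pin axis z 0.061 58 [ 0.4745 -0.364 ] rms 0.0017
pin axis z 0.081 53 [ 0.4752 -0.3639] rms 0.002
```

apply_moves:
  commands:
    - [-0.0015, -0.002, 0.004, 0, 1]
    - [-0.001, -0.002, 0.003, 0, 1]
    - [0, 0, 0, 0, 1]

```text
clock: 17.92
position: [0.4711, -0.3683, 0.1024]
ee_rot: [0.646, 0.763, -0.012, 0.018]
ft_force: [-0.5, -0.4, -4.1]
grip_width: 0.254
```

```bash
python3 p.py
```

```text
clock 17.92 p [ 0.4711 -0.3683  0.1024] yaw 99.53 tilt 2.42 F [-0.47 -0.39 -4.12] g 0.254 dyaw -0.33
[0.0003, 0.0002, 0.0274, np.float64(0.33)]
pin axis z 0.055 55 [ 0.4715 -0.3675] rms 0.0017
pin axis z 0.075 59 [ 0.4723 -0.3678] rms 0.0015
```

apply_moves:
  commands:
    - [0, 0, 0.004, 0, 1]
    - [0, 0, 0.004, 0, 1]
    - [0, 0, 0.003, 0, 1]

```text
clock: 18.22
position: [0.4719, -0.3693, 0.0918]
ee_rot: [0.646, 0.763, -0.012, 0.019]
ft_force: [-0.3, 0.6, -4.6]
grip_width: 0.256
```

```bash
python3 p.py
```

```text
clock 18.22 p [ 0.4719 -0.3693  0.0918] yaw 99.5 tilt 2.51 F [-0.3   0.57 -4.62] g 0.256 dyaw -0.3
[0.0014, -0.0005, 0.0168, np.float64(0.3)]
pin axis z 0.043 51 [ 0.4734 -0.3693] rms 0.0016
pin axis z 0.064 54 [ 0.4732 -0.3688] rms 0.002
```

apply_moves:
  commands:
    - [0.0008, -0.0006, 0.003, 0, 1]
    - [0.0006, -0.0003, 0.003, 0, 1]
    - [0.0003, 0, 0.003, 0, 1]

```text
clock: 18.52
position: [0.4706, -0.3679, 0.0813]
ee_rot: [0.646, 0.763, -0.012, 0.018]
ft_force: [0.1, -0.1, -4.9]
grip_width: 0.254
```

```bash
python3 p.py
```

```text
clock 18.52 p [ 0.4706 -0.3679  0.0813] yaw 99.5 tilt 2.47 F [ 0.13 -0.08 -4.87] g 0.254 dyaw -0.3
[-0.0002, 0.0006, 0.0063, np.float64(0.3)]
pin axis z 0.04 25 [ 0.4716 -0.3671] rms 0.0022
pin axis z 0.054 55 [ 0.4714 -0.3687] rms 0.0016
```

The foot is in the hole, touching nothing (foot at about 0.020). Ease down to the floor.

apply_moves:
  commands:
    - [0, 0, 0.0015, 0, 1]
    - [0, 0, 0.0015, 0, 1]
    - [0, 0, 0.001, 0, 1]

```text
clock: 18.82
position: [0.4704, -0.3677, 0.0761]
ee_rot: [0.646, 0.763, -0.012, 0.018]
ft_force: [0.5, -0.3, -4.7]
grip_width: 0.256
```

apply_moves:
  commands:
    - [0, 0, 0.001, 0, 1]
    - [0, 0, 0.001, 0, 1]

```text
clock: 18.98
position: [0.4705, -0.3679, 0.074]
ee_rot: [0.646, 0.763, -0.012, 0.018]
ft_force: [0.5, -0.1, -4.1]
grip_width: 0.255
```

apply_moves:
  commands:
    - [0, 0, 0.0008, 0, 1]

```text
clock: 19.07
position: [0.4706, -0.368, 0.0733]
ee_rot: [0.646, 0.763, -0.012, 0.018]
ft_force: [-2.2, 0.9, 5.3]
grip_width: 0.252
```

Touchdown at TCP z = 0.0733, as predicted. Release gradually.

apply_moves:
  commands:
    - [0, 0, 0, 0, 0.6]
    - [0, 0, 0, 0, 0.45]
    - [0, 0, 0, 0, 0.4]
    - [0, 0, 0, 0, 0.35]
    - [0, 0, 0, 0, 0.3]
  squeeze: 20

```text
clock: 19.48
position: [0.4719, -0.3688, 0.0749]
ee_rot: [0.646, 0.763, -0.012, 0.02]
ft_force: [-0.3, -0.7, -0.4]
grip_width: 0.35
```

apply_moves:
  commands:
    - [0, 0, 0, 0, 0.2]
    - [0, 0, 0, 0, 0]
    - [0, 0, 0, 0, -0.2]
    - [0, 0, 0, 0, -0.2]
    - [0, 0, 0, 0, -0.2]

```text
clock: 19.9
position: [0.4728, -0.3693, 0.0761]
ee_rot: [0.646, 0.763, -0.012, 0.021]
ft_force: [0.4, 0.4, 0.9]
grip_width: 0.6
```

```bash
python3 p.py
```

```text
clock 19.9 p [ 0.4728 -0.3693  0.0761] yaw 99.5 tilt 2.72 F [0.36 0.41 0.85] g 0.6 dyaw -0.3
[0.0015, -0.0013, 0.0011, np.float64(0.3)]
pin axis z 0.036 10 [ 0.4699 -0.3667] rms 0.0019
pin axis z 0.048 54 [ 0.4713 -0.368 ] rms 0.0017
```

apply_moves:
  commands:
    - [0, -0.001, -0.01, 0, -0.2]
    - [0, 0, -0.02, 0, -0.2]
    - [0, 0, -0.03, 0, -0.2]
    - [0, 0, -0.035, 0, -0.2]
    - [0, 0, -0.035, 0, -0.2]

```text
clock: 20.37
position: [0.4653, -0.361, 0.2044]
ee_rot: [0.646, 0.763, -0.011, 0.013]
ft_force: [0.8, -0.5, 0.6]
grip_width: 0.601
```

apply_moves:
  commands:
    - [0, 0, -0.03, 0, -0.2]
    - [0, 0, -0.02, 0, -0.2]
    - [0, 0, 0, 0, -0.2]
    - [0, 0, 0, 0, -0.2]
    - [0, 0, 0, 0, -0.2]

```text
clock: 20.78
position: [0.4673, -0.3591, 0.2697]
ee_rot: [0.645, 0.764, -0.011, 0.021]
ft_force: [-0.1, -0.4, -0.9]
grip_width: 0.597
```

```bash
cat > q.py <<'E'
from h import *
from scipy.optimize import least_squares
o=manip.get_obs(); print(o["clock"],o["position"].round(3),o["ft_force"].round(2),"vmax",abs(o["joint_velocities"]).max().round(4))
P=pose("side"); im,d=camera("side"); X=cloud(P,d)[d>0]
for z0,z1 in ((.035,.06),(.06,.09),(.09,.12)):
    k=X[(np.hypot(X[:,0]-.4712,X[:,1]+.368)<.03)&(X[:,2]>z0)&(X[:,2]<z1)]
    f=least_squares(lambda c:np.hypot(k[:,0]-c[0],k[:,1]-c[1])-.012,[.471,-.368]); print(z0,len(k),f.x.round(4))
k=X[(np.hypot(X[:,0]-.4712,X[:,1]+.368)<.03)]; print("top z",np.percentile(k[:,2],99).round(4),"expect .132")
a=im[70:240,170:420,::-1]; cv2.imwrite("pics/side5.png",cv2.resize(a,None,fx=3,fy=3,interpolation=cv2.INTER_CUBIC))
E
python3 q.py
```

```text
20.7833 [ 0.467 -0.359  0.27 ] [-0.07 -0.41 -0.86] vmax 0.0087
0.035 66 [ 0.4717 -0.3676]
0.06 87 [ 0.4718 -0.3681]
0.09 85 [ 0.4713 -0.368 ]
top z 0.3896 expect .132
```

View pics/side5.png

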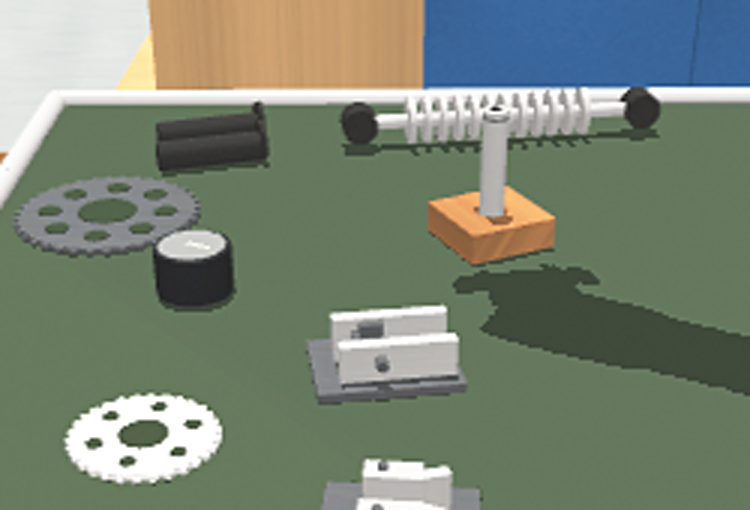

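The pin stands upright in the hole (493,165), the gripper is well clear, and the bystanders haven't moved. Axis tilt is under 0.01 rad and the centre is about 1 mm from the hole's axis. Handing in. (The 0.39 m "top z" is the gripper above the pin.)

```bash
python3 -c "
from h import *
print(workorder.hand_in())"
```

```text
the job is handed in; nothing more can be done
None
```

The pin went through the go gauge, was pressed on the no-go anvils, and now stands released in the hole of the wooden block. I handed the job in at about 21 s on the robot's clock; it reported no verdict.

- **Go gauge:** The pin passed from front to back, about 0.5 mm off the measured middle. The wrist force stayed within its roughly 1 N of noise in the sideways and push directions.
- **No-go gauge:** The anvils stopped the pin at x ≈ -1 mm, about 1 mm off the middle line. I held a horizontal push of 6 to 8 N, averaging 6.5 N, for about 1.2 s. Friction also put about 4 to 5 N on it vertically, so the total was about 8 N. The highest single reading was 8 N horizontally, about 9.5 N in total.
- **Wooden block:** The pin was set down with about 10 N. The last side-camera check has its axis within about 1 mm of the hole's centre and tilted less than 0.01 rad, with the gripper about 0.2 m above it and the arm at rest.

**Failed or disagreeing checks:**
- My check of the height of the pin's top picked up the gripper instead (0.39 m), so it tells nothing. The standing height rests on where the pin touched down, which was where I expected the hole's floor.
- The cameras differed by up to 2.5 mm on the gauge and hole positions, so I used averages.
- The hand ended tilted by 2 to 3 degrees.
- The final picture shows the sprocket and instrument where they were. The lamp is outside that picture, and the arm did not go near it after I last saw it in place.

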